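Push a spent foam block under the spring lid of the offcut box

ROBOT

A 7-joint arm with a two-finger parallel gripper is mounted at the origin on the work surface. World frame = base frame: x ahead of the robot, y to its left, z up, the work surface at z = 0. Lengths are in m, angles in rad, forces in N, time in s.
With the tool pointing down it reaches from about 0.425 to 0.875 m from the base axis. Payload 4.7 kg.
Tool frame: the origin (TCP) lies at the very end of the fingers, on their centre line; the grasp point (between the pads) lies 19 mm behind it; z points along the fingers, y is the line along which they close (so a half turn about z gives the same grasp; the last joint's range is limited). The gripper opens to 87 mm and grips with 3 to 60 N. Pads are 19 mm wide; open, the fingers measure 117 mm over their backs; the gripper's body (75 mm by 190 mm) begins 51 mm behind the grasp point.
Start: joints at [-1.087, 0.321, -0.07, 1.45, 0.023, 1.371, -0.057], TCP at [0.294, 0.58, 0.223] pointing down, gripper open.
Joint ranges: [-2.86, 2.86], [-0.3, 2.09], [-1.38, 1.24], [0.06, 2.45], [-1.56, 4.7], [0.09, 2.05], [-2.69, 2.69]. Speed limits (rad/s): [2.57, 2.57, 3.14, 3.14, 3.14, 3.14, 3.14].

INTERFACE

Orientations are given as a rotation vector (axis times angle).
In Python, from bench import ctrl, get_image, job gives the robot as it stands.
- The arm moves only by the shell command python3 -m crank 'ROWS' [FORCE]. ROWS is JSON, a list that holds one entry, the list of rows, each a list of 5 numbers: the shift along the tool's x, y, z in mm, then the turn about the tool's z in rad, then the closure, from -1 (fully open) to 1 (shut), so that 0 is half open. A call has 1 to 10 rows; each row shifts and turns the commanded pose from where the row before left it, along the tool's axes as they then stand; what a row does not reach is not made up. A row lasts 1/12 s, in which the tool goes at most 41.7 mm and 7.16 degrees, less where a joint would pass 70% of its speed; a pose out of reach is approached as far as the arm can. A call with a gripper value outside its range is refused whole. The fingers move at their own pace and stop on an object; FORCE is the grip in N (left out, the last holds). Time passes only in rows, so rows that do not move let the fingers close. It gives the time, the measured TCP pose, the force, the opening and the grip force at its end, in the units of the state.
- ctrl.get_state(): the state, without advancing time (a new reading comes with each control period).
- get_image(name): name is "scene" or "top" or "wrist"; returns a dict with "pixels" (420x560x3 uint8, red, green, blue), "fx", "fy", "cx", "cy" (pixels), "k1" (the pictures are not rectified: a ray, as slopes to the right and down, at radius r is drawn at 1 + k1 r^2 times it, then the intrinsics apply), "T" (4x4, takes a point from camera to world coordinates); the wrist camera has in their place "T_tool_cam" (4x4, takes a point from camera to tool coordinates, whose origin is the TCP and whose axes are the flange's). Camera axes: x right, y down, z forward; pixel columns grow to the right and rows downward; lengths in m; the calibration is good to about 2 mm. A picture is of the moment at which its call begins: read the wrist's pose just before it. There is no depth.
- job.close_job(): hands the job in; it is judged then, once.
The state is a dict: "time": time; "joint_positions": joint angles; "qd": joint speeds; "joint_torque": joint torques, N m; "position": TCP position; "tool_rot": TCP orientation; "ft_force": force on the tool from outside, world axes, zero at the start; "torque": the same for the moment, N m; "grip_width": opening from 0.0 (shut) to 1.0 (fully open); "grip_force": force on a finger pad.
Only numpy, scipy, OpenCV 4.12 (cv2) and the standard library are available. Lean on these libraries where they do the work, as an engineer would, in place of code of your own. Each camera call takes 0.05 s, during which the arm holds its last target. There are 200 camera calls.

TASK

Clear the pale foam block off the loading shelf into the sheet-metal offcut box: press the box's long rubber-faced press bar down with one fingertip to hold the spring lid open, and while it is held push the block along the shelf with the other fingertip until it drops in under the lid. Then let the bar come up so that the lid shuts over the block. Only push the block, never lift it, and leave everything else on the bench and on the box's side ledge where it lies.

Things in the scene. Friction and masses are not known exactly. Their poses are not given: they have to be found in the camera images.
- box: Sheet-metal offcut box fixed on the bench. Origin at bench level, below the hinge line and the sill; +x from the loading shelf into the bin (push this way), +y to the press-bar side, z up. In its frame, mm: loading shelf x -145 to 0, y -90 to -4, top z 90, open front; hinge upstand y -4 to 4, top z 112; low fence at y -92, top z 102; side ledge y -167 to -93, top z 90, bystanders on it.
- sill (a point): Middle of the shelf's rear edge, where the bin opens (box x 0, y -47, z 90). Axes as the box. Beyond it (x 0 to 125 mm, y -43 to 43 mm from here) is the opening: a steep chute plate, floor 82 mm below the shelf. A block whose middle is pushed past this edge tips in and slides down by itself.
- lid_angle (a joint): Opening angle of lid and press bar, one rigid part on a 12 mm hinge tube at box y 0, z 122: 0 shut, stop at 0.90 rad; grows as the bar goes down. The lid plate (box x 10 to 128 mm) when shut slopes from the hinge to the far rim at shelf height and bars the shelf's end; opening swings its far edge up, to box z 172 at most. The block clears it from about 0.6 rad; keep fingers before box x 0.
- lid: Lid and press bar on the hinge tube. Origin on the hinge line (box x 0, y 0, z 122); axes as the box's while shut. The press bar is a flat rubber-faced plate alongside the shelf, outside the upstand: 145 mm long (box x -145 to 0), y 5 to 57 mm from the hinge line, nothing below it but the bench. Pressed 30 mm from the hinge it takes about 2.5 N at first, 5 to 7 N when open; a fingertip may slide along it.
- bar_mid (a point): Point on the bar's top face at mid-length, 34 mm from the hinge line. Shut, the face rises outwards by 0.14 rad and this point is at box z 128 mm; it turns down with the lid angle: at 0.75 rad the face slopes down outwards by 35 degrees and, 28 mm from the hinge line, lies at about box z 104 mm. Axes as lid.
- block: Pale hard-foam block, a plain cuboid 60 x 45 x 30 mm (x, y, z), about 40 g, lying on the loading shelf with its long side roughly along the shelf; origin at the centre of its underside. It slides easily.
- sanding_block: cork sanding block 95 x 48 x 26 mm lying on the box's side ledge; origin at the centre of its underside; a bystander
- brush: small brush 130 mm long lying on the box's side ledge; origin under its middle; a bystander
- pliers: pliers with two red handles, 180 mm long and about 75 mm wide, 15 mm thick, lying on the bench on the press-bar side of the box; origin on the bench near the middle; a bystander
- knife: black and yellow cutter knife, 185 mm long, 18 mm thick, lying on the bench; a bystander
- offcut: larger stepped foam offcut 85 x 55 x 40 mm lying on the bench, not on the box; a bystander
- prism_a: mortar test prism 160 x 40 x 40 mm lying on the bench; a bystander
- prism_b: mortar test prism 160 x 40 x 40 mm lying on the bench; a bystander

How it is judged:
By the outcome, as a careful person would: the job done as asked, in the order asked, and still so for the second after the job is handed in, with the robot touching nothing.
It also fails if it takes over 38 s, if anything falls off the work surface, if the arm or the gripper's body presses on something with over 40 N, if the wrist force passes 120 N, or if a joint passes its speed limit or range.

## Working session

There is one attempt and no reset: what is moved stays moved. The work goes in short steps, Python scripts to look and compute and a shell command to move; the robot and the scene stay as the last step left them, time stands still between calls to the robot, and variables do not carry over. Pictures are saved under pics/ and viewed, at most 10 in all, crops included, and the job is handed in when it is done.

```bash
mkdir -p pics; ls
cat > h.py <<'E'
import numpy as np, cv2
from bench import ctrl, get_image, job
def cam(name):
    s=ctrl.get_state(); d=get_image(name)
    if 'T' not in d:
        T=np.eye(4); T[:3,:3]=cv2.Rodrigues(np.array(s['tool_rot'],float))[0]; T[:3,3]=s['position']
        d['T']=T@np.array(d['T_tool_cam'])
    cv2.imwrite(f'pics/{name}.png',d['pixels'][:,:,::-1])
    return d
def ray(d,u,v):
    a,b=(u-d['cx'])/d['fx'],(v-d['cy'])/d['fy']; x,y=a,b
    for _ in range(20):
        k=1+d['k1']*(x*x+y*y); x,y=a/k,b/k
    T=np.array(d['T']); return T[:3,3],T[:3,:3]@np.array([x,y,1])
def onz(d,u,v,z):
    o,r=ray(d,u,v); return o+r*(z-o[2])/r[2]
def proj(d,p):
    T=np.array(d['T']); c=T[:3,:3].T@(np.array(p)-T[:3,3]); x,y=c[:2]/c[2]; k=1+d['k1']*(x*x+y*y)
    return d['fx']*x*k+d['cx'],d['fy']*y*k+d['cy']
def tri(rs):
    A=np.zeros((3,3));b=np.zeros(3)
    for o,r in rs:
        r=r/np.linalg.norm(r);M=np.eye(3)-np.outer(r,r);A+=M;b+=M@o
    return np.linalg.solve(A,b)
E
python3 - <<'E'
from h import *
import pickle
D={}
for n in ('scene','top','wrist'):
    D[n]=cam(n); print(n,np.round(D[n]['T'],3).tolist(),D[n]['fx'],D[n]['k1'])
pickle.dump(D,open('D0.pkl','wb'))
print(ctrl.get_state())
E
```

```text
pics
scene [[0.201, 0.837, -0.509, 1.178], [0.98, -0.173, 0.103, -0.109], [-0.002, -0.52, -0.854, 1.107], [0.0, 0.0, 0.0, 1.0]] 399.295724327355 -0.07090901220953989
top [[-0.013, -0.998, 0.066, 0.475], [-1.0, 0.013, 0.011, 0.005], [-0.012, -0.066, -0.998, 1.515], [0.0, 0.0, 0.0, 1.0]] 456.23366079116505 -0.06482537555663019
wrist [[0.453, 0.856, 0.249, 0.226], [0.892, -0.434, -0.129, 0.615], [-0.002, 0.281, -0.96, 0.385], [0.0, 0.0, 0.0, 1.0]] 355.74435487886507 0.007114392187121949
{'time': 0.15, 'joint_positions': array([-1.08692339,  0.32164625, -0.07007345,  1.45137794,  0.02261291,
        1.37079478, -0.05692947]), 'qd': array([ 0.00133763, -0.00222791, -0.00083545, -0.00310424,  0.00136001,
       -0.00144533, -0.00020556]), 'joint_torque': array([ 6.89488479e-05, -4.91797328e+01, -4.04617293e-01, -3.12879610e+01,
       -6.38987962e-02,  4.04100004e-02,  1.12384207e-04]), 'position': array([0.29411107, 0.57919562, 0.22172533]), 'tool_rot': array([-7.31116725e-01, -3.05509208e+00,  2.23160285e-03]), 'ft_force': array([ 0.07208439,  0.07778101, -0.85688924]), 'torque': array([0.01490126, 0.00685544, 0.00923033]), 'grip_force': 0.0, 'grip_width': 0.9979652495611989}
```

View pics/scene.png

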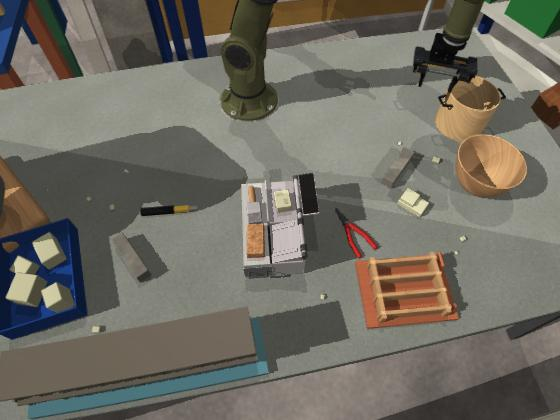

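View pics/top.png

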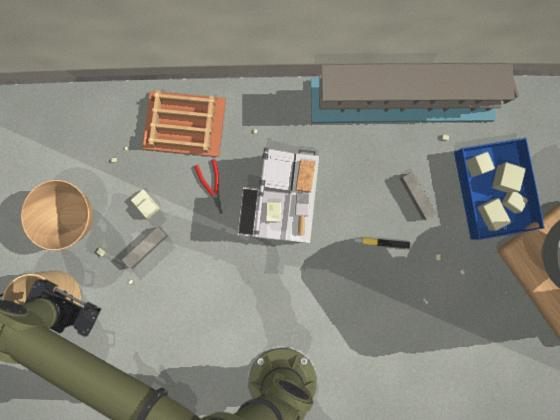

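The top view shows the box at about (280,197), its black bar at (248,212) and the block at (273,211). The pliers are at (210,185). In the scene view, the bar is at (308,194) and the block at (283,199). I'll enlarge both next.

Run:
```python
from h import *
a=cv2.imread('pics/top.png')[140:250,225:335]; b=cv2.imread('pics/scene.png')[168:284,225:325]
a=cv2.resize(a,(400,400),interpolation=2); b=cv2.resize(b,(400,464),interpolation=2)
a=cv2.copyMakeBorder(a,0,64,0,0,0)
cv2.imwrite('pics/c.png',np.hstack([a,b]))
```

```text
(no output)
```

View pics/c.png

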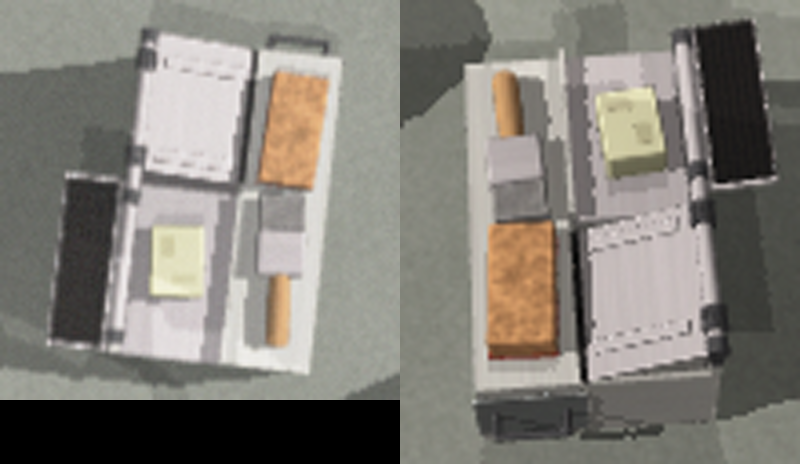

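In the enlarged views the bar's corners, the hinge tube and the block's top face are all clear. I'll triangulate the matching corners.

Run:
```python
from h import *
import pickle
D=pickle.load(open('D0.pkl','rb'))
P={'bar near out':((52,344),(354,22)),'bar far out':((67,176),(376,182)),'bar near in':((103,348),(293,22)),'bar far in':((118,182),(310,186)),
'blk near -y':((201,297),(197,92)),'blk near +y':((152,295),(255,88)),'blk far +y':((153,227),(263,143)),'blk far -y':((203,226),(208,153)),
'tubeblk mid':((134,187),(304,195)),'tube far':((149,37),(315,320)),'ledge near corner':((310,373),(66,64)),'fence/plate corner':((228,245),(170,215))}
Q={}
for k,(t,s) in P.items():
    r=[ray(D['top'],225+t[0]*110/400-.4,140+t[1]*110/400-.4),ray(D['scene'],225+s[0]/4-.4,168+s[1]/4-.4)]
    Q[k]=tri(r); 
    m=[np.linalg.norm(np.cross(Q[k]-o,d/np.linalg.norm(d)))*1e3 for o,d in r]
    print(k,np.round(Q[k]*1000),np.round(m,1))
def L(a,b): d=(Q[b]-Q[a])*1e3; return np.linalg.norm(d[:2]).round(1),np.degrees(np.arctan2(d[1],d[0])).round(1)
print(L('bar near out','bar far out'),L('bar near in','bar far in'),L('bar near in','bar near out'),L('blk near -y','blk far -y'),L('blk near +y','blk far +y'),L('blk near -y','blk near +y'),L('tubeblk mid','tube far'))
```

```text
bar near out [483. 127. 120.] [3.1 3.1]
bar far out [625. 111. 119.] [0.6 0.6]
bar near in [479.  82. 127.] [1.1 1.1]
bar far in [618.  66. 119.] [1.5 1.5]
blk near -y [521.  -0. 117.] [1.1 1.1]
blk near +y [523.  42. 114.] [2.3 2.3]
blk far +y [580.  38. 125.] [0. 0.]
blk far -y [580.  -3. 126.] [0.6 0.6]
tubeblk mid [616.  58. 105.] [3.3 3.3]
tube far [737.  39. 149.] [0. 0.]
ledge near corner [455. -92.  89.] [1.6 1.6]
fence/plate corner [570. -29.  26.] [2.6 2.6]
(np.float64(142.2), np.float64(-6.5)) (np.float64(140.5), np.float64(-6.7)) (np.float64(45.3), np.float64(84.5)) (np.float64(59.3), np.float64(-2.8)) (np.float64(56.5), np.float64(-4.1)) (np.float64(42.6), np.float64(86.5)) (np.float64(121.7), np.float64(-8.8))
```

The measured heights and sizes agree with the text: box yaw is about -6.5°, the hinge end is near (618, 61) and the block is near (551, 19). I'll move above the box for a close look.

```bash
python3 -m crank '[[[0,0,-20,0,-1],[-10,-10,-20,0,-1],[-25,-22,-10,0,-1],[-30,-26,0,0,-1],[-30,-26,0,0,-1],[-30,-26,0,0,-1],[-30,-26,0,0,-1],[-30,-26,0,0,-1],[-30,-26,0,0,-1],[-30,-26,0,0,-1]]]' && python3 -m crank '[[[-30,-26,0,0,-1],[-30,-26,0,0,-1],[-30,-26,0,0,-1],[-30,-26,0,0,-1],[-30,-26,0,0,-1],[-20,-16,0,0,-1],[0,0,0,-0.12,-1],[0,0,0,-0.12,-1],[0,0,0,-0.116,-1],[0,0,0,0,-1]]]'
python3 - <<'E'
from h import *
import pickle
d=cam('wrist'); pickle.dump(d,open('D1.pkl','wb')); s=ctrl.get_state(); print(s['position'],s['tool_rot'],s['time'])
E
```

```text
time: 0.98
position: [0.4161, 0.2758, 0.2725]
tool_rot: [-0.731, -3.055, -0.0]
ft_force: [0.5, 0.4, 0.5]
grip_width: 1.002
grip_force: 0.0
time: 1.82
position: [0.5012, 0.0704, 0.2723]
tool_rot: [-0.175, -3.136, 0.0]
ft_force: [0.3, -0.3, -0.4]
grip_width: 1.0
grip_force: 0.0
[0.50121273 0.07062568 0.27233869] [-1.82530073e-01 -3.13592972e+00  1.09995458e-04] 1.8667
```

View pics/wrist.png

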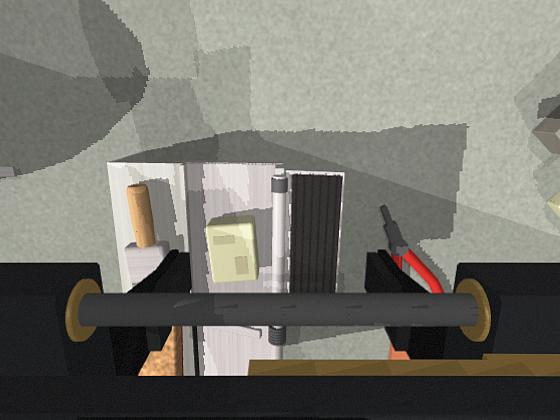

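The wrist view shows the block's top corners at (207,222), (250,217), (257,277) and (213,281). The bar's near corners are at (290,172) and (343,174), the hinge tube at u≈280, and the shelf's near edge at v≈163.

Run:
```python
from h import *
import pickle
d=pickle.load(open('D1.pkl','rb'));D=pickle.load(open('D0.pkl','rb'))
for n,u,v,z in [('tube near',280,180,.122),('tube far',277.5,325,.122),('bar near in',290,172,.122),('bar near out',343,174,.131),('shelf L',190,163,.09),('shelf R',274,163,.09),('bar far out',338,296,.131),
 ('b',207,222,.12),('b',250,217,.12),('b',257,277,.12),('b',213,281,.12)]:
    print(n,np.round(onz(d,u,v,z)*1e3,1))
# tri block centre, three views
c=lambda l:np.mean(l,0)
w=c([(207,222),(250,217),(257,277),(213,281)])
t=c([(153,227),(203,226),(201,297),(152,295)])*.275+[224.6,139.6]
s=c([(197,92),(255,88),(263,143),(208,153)])/4+[224.6,167.6]
print('block tri',tri([ray(d,*w),ray(D['top'],*t),ray(D['scene'],*s)])*1e3)
print('bar near in tri',tri([ray(d,290,172),ray(D['top'],225+103*.275-.4,140+348*.275-.4)])*1e3)
```

```text
tube near [486.4  74.7 122. ]
tube far [633.9  55.9 122. ]
bar near in [480.2  84.3 122. ]
bar near out [485.5 129.5 131. ]
shelf L [466.2 -11.   90. ]
shelf R [475.3  70.2  90. ]
bar far out [602.7 117.7 131. ]
b [518.7   2.7 120. ]
b [518.3  43.2 120. ]
b [579.7  41.9 120. ]
b [579.2  -1.5 120. ]
block tri [550.02826058  19.91537242 117.01848306]
bar near in tri [479.02062815  82.69581944 126.62725039]
```

```bash
python3 -m crank '[[[-2,-3,5,0,-0.575],[0,0,15,0,-0.575],[0,0,20,0,-0.575],[0,0,20,0,-0.575],[0,0,20,0,-0.575],[0,0,20,0,-0.575],[0,0,15,0,-0.575],[0,0,10,0,-0.575],[0,0,0,0,-0.575],[0,0,0,0,-0.575]]]' 20
python3 - <<'E'
from h import *
d=cam('wrist'); e=cam('scene')
b=cv2.imread('pics/scene.png')[158:284,225:345]
cv2.imwrite('pics/c2.png',np.hstack([cv2.imread('pics/wrist.png')[:,:400],cv2.resize(b,(400,420),interpolation=2)]))
s=ctrl.get_state(); print(s['position'],s['tool_rot'],s['ft_force'],s['grip_width'])
E
```

```text
time: 2.7
position: [0.5029, 0.0674, 0.1474]
tool_rot: [-0.18, -3.136, 0.001]
ft_force: [-0.2, -0.1, 0.1]
grip_width: 0.787
grip_force: 0.0
[0.50382836 0.06762312 0.14862512] [1.79460665e-01 3.13465444e+00 9.50863896e-04] [-0.28649992 -0.76404573 -0.5529806 ] 0.789973852707398
```

View pics/c2.png

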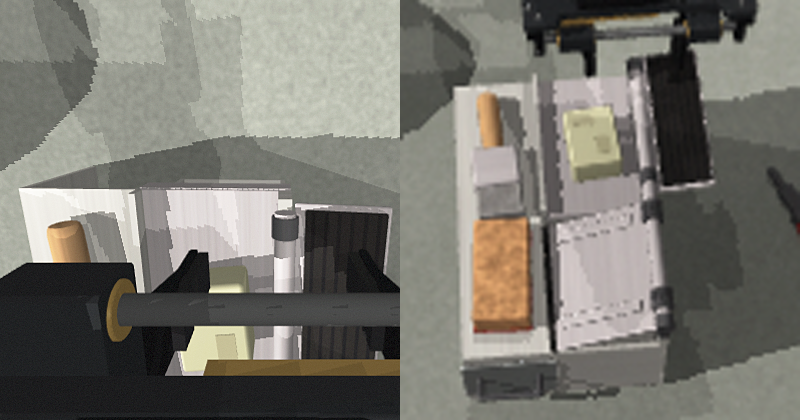

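The left fingertip is at about scene (282,180), in line behind the block. The right one is at about (310,176), over the bar. I'll check the fingertip model and the gap against these.

Run:
```python
from h import *
d=cam('scene');w=cam('wrist'); s=ctrl.get_state(); R=cv2.Rodrigues(s['tool_rot'])[0]; p=s['position']
print(np.round(R,3).tolist())
for x in(-9.5,9.5):
  for y in (-49.5,-34.3,34.3,49.5):
    q=p+R@np.array([x,y,0])/1e3
    print(x,y,np.round(q*1e3),'scene crop',np.round([(proj(d,q)[0]-225)*3.333+400,(proj(d,q)[1]-158)*3.333]),'wrist',np.round(proj(w,q)))
```

```text
[[-0.993, 0.114, 0.002], [0.114, 0.993, 0.001], [-0.002, 0.001, -1.0]]
-9.5 -49.5 [508.  17. 149.] scene crop [578.  73.] wrist [179. 284.]
-9.5 -34.3 [509.  32. 149.] scene crop [595.  72.] wrist [209. 284.]
-9.5 34.3 [517. 101. 149.] scene crop [672.  66.] wrist [344. 284.]
-9.5 49.5 [519. 116. 149.] scene crop [689.  65.] wrist [374. 284.]
9.5 -49.5 [489.  20. 149.] scene crop [576.  56.] wrist [176. 250.]
9.5 -34.3 [491.  35. 149.] scene crop [593.  55.] wrist [207. 250.]
9.5 34.3 [498. 103. 149.] scene crop [670.  49.] wrist [346. 250.]
9.5 49.5 [500. 118. 149.] scene crop [687.  48.] wrist [377. 250.]
```

The fingertip model agrees with the image. Next I press the bar down to about z 0.103.

```bash
python3 -m crank '[[[0,0,8,0,-0.575],[0,0,8,0,-0.575],[0,0,6,0,-0.575],[0,0,6,0,-0.575],[0,0,6,0,-0.575],[0,0,5,0,-0.575],[0,0,4,0,-0.575],[0,0,2,0,-0.575],[0,0,0,0,-0.575],[0,0,0,0,-0.575]]]'
python3 - <<'E'
from h import *
d=cam('wrist'); e=cam('scene')
b=cv2.imread('pics/scene.png')[158:284,225:345]
cv2.imwrite('pics/c3.png',np.hstack([cv2.imread('pics/wrist.png')[:,:400],cv2.resize(b,(400,420),interpolation=2)]))
s=ctrl.get_state(); print(s['position'],s['tool_rot'],s['ft_force'],s['grip_width'])
E
```

```text
time: 3.73
position: [0.5035, 0.0676, 0.1028]
tool_rot: [0.179, 3.136, 0.001]
ft_force: [-0.5, 0.8, 5.2]
grip_width: 0.79
grip_force: 2.2
[0.5034809  0.06769841 0.10291791] [1.78598448e-01 3.13558077e+00 7.79485525e-04] [-0.22152982 -0.19360421  4.57165701] 0.792535793742441
```

View pics/c3.png

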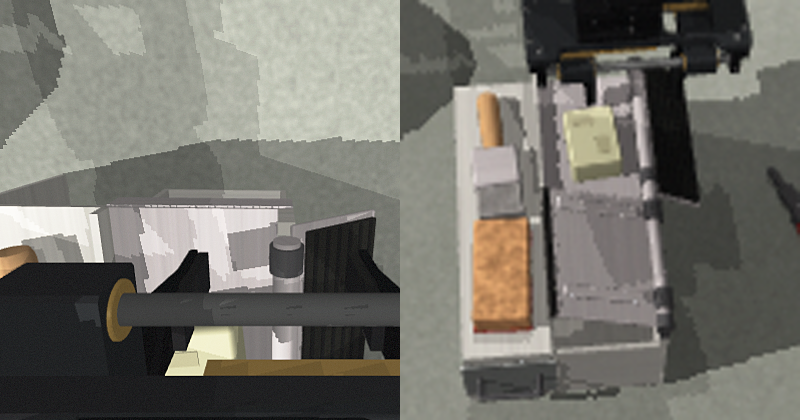

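The bar is held down at 5 N, the lid is up and the block hasn't moved. Next I push slowly along -x of the tool.

```bash
python3 -m crank '[[[-3,0,0,0,-0.575],[-5,0,0,0,-0.575],[-6,0,0,0,-0.575],[-6,0,0,0,-0.575],[-6,0,0,0,-0.575],[-6,0,0,0,-0.575],[-6,0,0,0,-0.575],[-6,0,0,0,-0.575],[-6,0,0,0,-0.575],[0,0,0,0,-0.575]]]'
python3 - <<'E'
from h import *
e=cam('scene');f=cam('top')
b=cv2.imread('pics/scene.png')[158:284,225:345];a=cv2.imread('pics/top.png')[130:256,225:345]
cv2.imwrite('pics/c4.png',np.hstack([cv2.resize(x,(400,420),interpolation=2) for x in (a,b)]))
s=ctrl.get_state(); print(s['position'],s['tool_rot'],s['ft_force'],s['grip_width'])
E
```

```text
time: 4.67
position: [0.5543, 0.0616, 0.1027]
tool_rot: [0.179, 3.135, -0.0]
ft_force: [-0.6, 3.4, 3.6]
grip_width: 0.787
grip_force: 2.2
[0.55428791 0.06183359 0.10298071] [1.79300490e-01 3.13335666e+00 5.77576759e-04] [0.59135606 2.64349352 3.49844641] 0.791248916284568
```

View pics/c4.png

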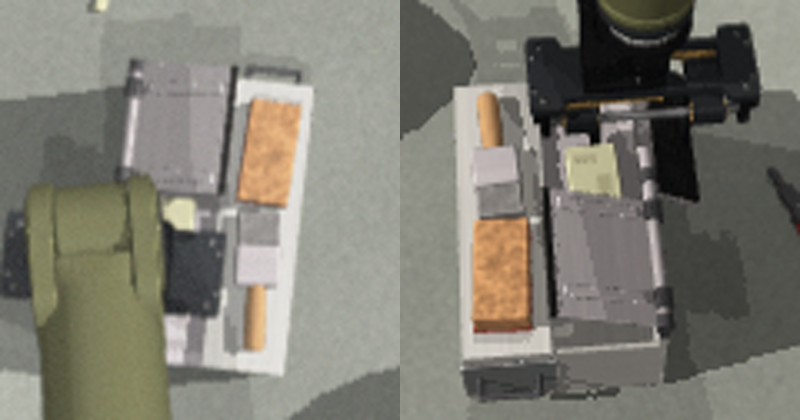

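The block is moving straight and its front edge is going under the raised lid. I'll push on another 42 mm, which keeps the finger front at about box x -15.

```bash
python3 -m crank '[[[-5,0,0,0,-0.575],[-6,0,0,0,-0.575],[-6,0,0,0,-0.575],[-6,0,0,0,-0.575],[-6,0,0,0,-0.575],[-5,0,0,0,-0.575],[-4,0,0,0,-0.575],[-4,0,0,0,-0.575],[0,0,0,0,-0.575],[0,0,0,0,-0.575]]]'
python3 - <<'E'
from h import *
e=cam('scene');f=cam('top')
b=cv2.imread('pics/scene.png')[158:284,225:345];a=cv2.imread('pics/top.png')[130:256,225:345]
cv2.imwrite('pics/c5.png',np.hstack([cv2.resize(x,(400,420),interpolation=2) for x in (a,b)]))
s=ctrl.get_state(); print(s['position'],s['tool_rot'],s['ft_force'],s['grip_width'])
E
```

```text
time: 5.6
position: [0.5955, 0.057, 0.1028]
tool_rot: [0.179, 3.134, 0.0]
ft_force: [-0.1, 2.6, 3.2]
grip_width: 0.786
grip_force: 2.2
[0.59542242 0.05712791 0.1030092 ] [1.78828748e-01 3.13401862e+00 6.52013871e-04] [0.96434287 3.51745468 2.97497443] 0.7873977896446263
```

View pics/c5.png

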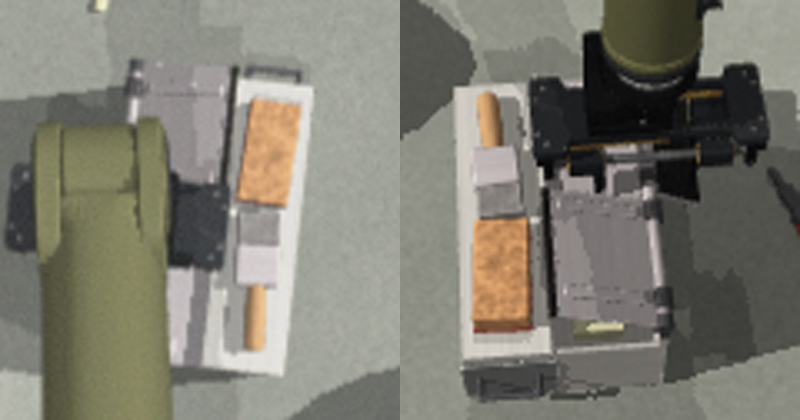

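The block is in the bin: it shows yellow past the lid's far rim at about (600,328), and the shelf is empty. I'll let it settle, then lift so the lid shuts.

```bash
python3 -m crank '[[[0,0,0,0,-0.575],[0,0,0,0,-0.575],[0,0,0,0,-0.575],[0,0,-3,0,-0.575],[0,0,-4,0,-0.575],[0,0,-4,0,-0.575],[0,0,-4,0,-0.575],[0,0,-4,0,-0.575],[0,0,-4,0,-0.575],[0,0,-5,0,-0.575]]]' && python3 -m crank '[[[0,0,-10,0,-0.575],[0,0,-20,0,-0.575],[0,0,-25,0,-0.575],[0,0,-25,0,-0.575],[10,0,-25,0,-0.575],[20,0,-15,0,-0.575],[25,0,-5,0,-0.575],[25,0,0,0,-0.575],[15,0,0,0,-0.575],[0,0,0,0,-0.575]]]'
python3 - <<'E'
from h import *
e=cam('scene');f=cam('wrist')
b=cv2.imread('pics/scene.png')[158:284,225:345]
cv2.imwrite('pics/c6.png',np.hstack([cv2.imread('pics/wrist.png')[:,:400],cv2.resize(b,(400,420),interpolation=2)]))
E
```

```text
time: 6.53
position: [0.5939, 0.0557, 0.1305]
tool_rot: [-0.18, -3.135, 0.003]
ft_force: [0.9, -0.5, -0.3]
grip_width: 0.788
grip_force: 0.0
time: 7.37
position: [0.4976, 0.0676, 0.2563]
tool_rot: [-0.177, -3.136, -0.001]
ft_force: [0.7, -0.2, -0.6]
grip_width: 0.785
grip_force: 0.0
```

View pics/c6.png

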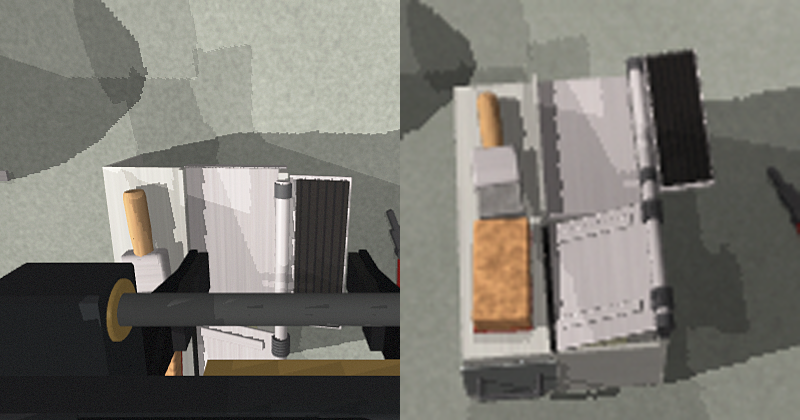

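The shelf is empty, the lid is shut as it was at the start, the bystanders haven't moved, and the robot is clear.

```bash
python3 -c "
from bench import job; print(job.close_job())"
```

```text
the job is handed in; nothing more can be done
None
```

The foam block was pushed into the offcut box while the bar was held down, and the lid then shut over it. Nothing else in view moved, and I handed the job in after about 7.5 s of robot time.

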